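Point-and-check before starting the drill press

ROBOT

A 6-joint arm with a two-finger parallel gripper is mounted at the origin on the work surface. World frame = base frame: x ahead of the robot, y to its left, z up, the work surface at z = 0. Lengths are in mm, angles in rad, forces in N, time in s.
With the tool pointing down it reaches from about 300 to 950 mm from the base axis. Payload 3.1 kg.
Tool frame: the origin (TCP) lies between the finger pads, 19 mm behind the fingertips; this is the grasp point; z points along the fingers, y is the line along which they close (so a half turn about z gives the same grasp; the last joint's range is limited). The gripper opens to 85 mm and grips with 20 to 120 N. Pads are 22 mm wide; open, the fingers measure 114 mm over their backs; the gripper's body (76 mm by 85 mm) begins 54 mm behind the grasp point. The pads swing forward as they close: fully open they stand 13 mm farther back than shut.
Start: joints at [-1.403, 0.308, 1.634, -0, 1.2, -0.07], TCP at [147.2, -607.424, 249.972] pointing down, gripper open.
Joint ranges: [-3.06, 3.06], [-0.79, 1.96], [0.05, 2.63], [-1.19, 4.34], [0.05, 2.64], [-2.94, 2.94]. Speed limits (rad/s): [2.79, 2.79, 3.14, 3.14, 3.14, 3.14].

INTERFACE

Orientations are given as a unit quaternion [x, y, z, w].
In Python, from workcell import robot gives the robot as it stands.
- The arm moves only by the tool play_rows, never from a script. Its argument "targets" is one flat list of numbers, 7 for each row, row after row: the opening, from 0 (shut) to 1 (fully open), then the shift along the tool's x, y, z normalised to -1 to 1, where 1 is 40 cm, then the turn, a rotation vector about the tool's x, y, z normalised to -1 to 1, where 1 is pi rad. In form: [claw, x, y, z, rx, ry, rz, claw, x, y, z, rx, ry, rz, ...]. A call has 1 to 20 rows; each row is the pose to reach, as a shift and turn from the pose commanded when the call began, along the tool's axes at that moment, turning the shorter way round; what a row does not reach only later rows make up. A row lasts 1/8 s, in which the tool goes at most 62.5 mm and 10.7 degrees, less where a joint would pass 70% of its speed; a pose out of reach is approached as far as the arm can. A call with a number of a shift or a turn outside -1 to 1 is refused whole. A call with a gripper value outside its range is refused whole. The fingers move at their own pace and stop on an object; "newtons" is the grip in N (left out, the last holds). Time passes only in rows, so rows that repeat a pose let the fingers close. It gives the time, the measured TCP pose, the force, the opening and the grip force at its end, in the units of the state.
- robot.get_state(): the state, without advancing time (a new reading comes with each control period).
- robot.grab_frame(name): name is "side" or "top"; returns (picture, depth): 420x560x3 uint8, blue, green, red; 420x560 float32, mm along the optical axis (not along the pixel's ray), 0 where there is no reading.
- robot.calibration(name): a dict with "fx", "fy", "cx", "cy" (pixels), "D" ([k1, k2, p1, p2, k3] as OpenCV has them; the pictures are not rectified), "T" (4x4, takes a point from camera to world coordinates). Camera axes: x right, y up, looking along -z (the intrinsics and any distortion apply to the point x, -y, -z); pixel columns grow to the right and rows downward; lengths in mm; the calibration is good to about 2 mm. A picture is of the moment at which its call begins. calibration takes no time and is no camera call.
- robot.sign_off(): hands the job in; it is judged then, once.
Trained networks look in the newest picture that a camera, given by its name, has taken for a name from the list of things; names that differ only in an ending like _2 or _b are one class to them, and where a whole thing is asked for, a point or a joint stands for the part that bears it (a point fixed in the world has none). Each returns a list of dicts, best first, with "p" (0 to 1); they miss things now and then, are a little off and sometimes report something else, mostly with a low value. They report only what shows in the picture. A call takes as long as a camera call. They do not tell look-alikes from the thing itself.
- robot.spot_in(query, camera): "at" ([column, row] in pixels, amid what is visible of it).
The state is a dict: "clock": time; "q": joint angles; "joint_velocities": joint speeds; "effort": joint torques, N m; "ee_pos": TCP position; "ee_rot": TCP orientation; "force": force on the tool from outside, world axes, zero at the start; "moment": the same for the moment, N m; "finger_gap": finger opening in mm; "grip_force": force on a finger pad.
Only numpy, scipy, OpenCV 4.12 (cv2) and the standard library are available. Lean on these libraries where they do the work, as an engineer would, in place of code of your own. Each camera call takes 0.05 s, during which the arm holds its last target. There are 200 camera calls.

TASK

Do the point-and-check before the drill press starts: with the fingers pointing down, point at the middle of the chuck key lying on the bench (proof that it is out of the chuck), then at the middle of the block clamped in the vise, each time with the fingertips two or three centimetres above it and staying still for two seconds, without touching the key, the block or the vise. Then switch the machine on by pushing the long lever of the switch box fully over, away from the side it leans to, and move clear. Leave the short lever as it is, do not pick up or shift anything, and leave the other things on the bench where they are.

Things in the scene. Friction and masses are not known exactly. Their poses are not given: they have to be found in the camera images.
- chuck_key: drill chuck key, bright steel, lying loose and flat on the bench: a 60 mm shank (12 mm thick) along its own x, a 20 mm wide toothed cone at its +x end, a 60 mm long crossbar (10 mm thick) across its -x end; 69 mm long overall, 20 mm high. Origin: on the bench under the middle of the shank; z up
- key_mid (a point): the middle of the chuck key, on top of the shank, 16 mm above the bench: the first point to point at
- vise: low grey drill-press vise bolted to the bench, 220 mm long along its own x, 116 mm wide, jaws 65 mm high; screw with a crossbar handle at its -x end. Its jaws hold an aluminium block 30 x 70 mm (along its x and y) whose top stands 75 mm above the bench, 10 mm above the jaws. Origin: on the bench under the vise's middle; z up
- work_top (a point): centre of the top face of the block clamped in the vise, 75 mm above the bench (a small dark dot marks it): the second point to point at
- switch_box: grey switch box fixed to the bench, 90 mm along its own x, 190 mm along its y, 45 mm high, with two steel toggle levers with black ball ends side by side on top, the long one at y = +50 mm and the short one at y = -50 mm; both lean to the box's -x side (roughly towards the robot). Origin: under its middle; z up; its +x axis is the way a lever is pushed to switch on
- long_lever_tip (a point): centre of the 22 mm ball at the end of the long lever (the drill press switch). The lever is a 10 mm rod, 85 mm from its pivot to this point; the pivot lies at box x = 0, y = +50 mm, 52 mm above the bench, its axis along the box's y. At 0 the ball is 41 mm to the box's -x side of the pivot and 127 mm above the bench; fully over, 41 mm to the +x side
- long_lever (a joint): angle of the long lever (rad): 0 = off, leaning 0.5 rad to the box's -x side; 1.0 = fully over, leaning 0.5 rad to its +x side. It starts at 0 to 0.15, stays where it is left, and takes about 2 to 3 N to push
- short_lever (a joint): angle of the short lever (the lamp switch; 48 mm from pivot to ball, pivot at box x = 0, y = -50 mm, 52 mm above the bench), same sense; starts at 0 to 0.15; to be left alone
- hex_key: L-shaped steel hex key lying on the bench, 84 x 34 mm, 8 mm thick; bystander. Origin near the middle of its long leg, on the bench
- spare_block: loose aluminium block 30 x 70 x 50 mm high standing on the bench, like the one in the vise; bystander. Origin: centre of its underside
- screwdriver: screwdriver, 200 mm long along its own x, black handle 26 mm thick; bystander. Origin: under its middle
- tape_roll: roll of paper tape lying flat, 96 mm across, 24 mm high; bystander. Origin: centre of its underside
- spray_can: upright metal can, 60 mm across, 130 mm high; bystander. Origin: centre of its underside
- screw_jar: glass jar with a steel lid, 64 mm across, 90 mm high; bystander. Origin: centre of its underside
- nut_cup: small steel bowl, 80 mm across, 50 mm high; bystander. Origin: centre of its underside
Things that resemble listed ones, but are neither listed nor needed, are in the scene too. Leave any green or orange look-alike of the switch_box alone.

How it is judged:
By the outcome, as a careful person would: the job done as asked, in the order asked, and still so for the second after the job is handed in, with the robot touching nothing.
It also fails if it takes over 56 s, if anything falls off the work surface, if the arm or the gripper's body presses on something with over 40 N, if the wrist force passes 120 N, or if a joint passes its speed limit or range.

## Working session

There is one attempt and no reset: what is moved stays moved. The work goes in short steps, Python scripts to look and compute and a tool call to move; the robot and the scene stay as the last step left them, time stands still between calls to the robot, and variables do not carry over. Pictures are saved under pics/ and viewed, at most 10 in all, crops included, and the job is handed in when it is done.

Besides the shell and the picture viewer there is one more tool, called after "Request:" as name(argument=value, ...), one argument or row to a line, values as JSON. play_rows: Moves the arm, as the interface text tells. Its arguments: {"type":"object","properties":{"targets":{"type":"array","items":{"type":"number","minimum":-1,"maximum":1}},"newtons":{"type":"number"}},"required":["targets"]}

```bash
mkdir -p pics; cat > h.py <<'E'
import numpy as np, cv2
from workcell import robot
def pt(cam,d,u,v,z=None):
    c=robot.calibration(cam);K=np.array([[c['fx'],0,c['cx']],[0,c['fy'],c['cy']],[0,0,1.]])
    x,y=cv2.undistortPoints(np.array([[[u,v]]],float),K,np.array(c['D'],float))[0,0]
    T=np.array(c['T']);r=T[:3,:3]@np.array([x,-y,-1]);o=T[:3,3]
    s=(z-o[2])/r[2] if z is not None else d[int(round(v)),int(round(u))]
    return o+s*r
E
python3 - <<'E'
from h import *
print(robot.get_state())
for c in('top','side'):
    p,d=robot.grab_frame(c);cv2.imwrite(f'pics/{c}0.png',cv2.resize(p,(784,588)));np.save(f'{c}.npy',d);cv2.imwrite(f'{c}raw.png',p)
    for n in('chuck_key','vise','switch_box','work_top','long_lever_tip','key_mid'):
        for r in robot.spot_in(n,c)[:4]:
            print(c,n,np.round(r['at']),round(r['p'],2),np.round(pt(c,d,*r['at'])))
E
```

```text
{'clock': 0.0, 'q': array([-1.40267635e+00,  3.09026306e-01,  1.63521128e+00, -5.75633787e-06,
        1.19965345e+00, -6.97055393e-02]), 'joint_velocities': array([ 1.25343920e-05,  1.66219301e-03, -7.19540467e-04,  1.95111718e-03,
       -7.72480801e-04,  3.47702075e-04]), 'effort': array([-1.70870935e-04, -4.15253091e+01, -2.76668000e+01, -3.34611004e-04,
        1.01116713e-02,  1.54422924e-05]), 'ee_pos': array([ 147.08162111, -606.6459108 ,  248.72195587]), 'ee_rot': array([ 9.92937425e-01,  1.18633675e-01, -5.92035649e-05, -1.14767078e-03]), 'force': array([-0.10227057, -1.04375698, -0.27275598]), 'moment': array([ 0.01485591, -0.05051805, -0.02320912]), 'grip_force': 0.0, 'finger_gap': 85.37794148591684}
top chuck_key [269. 239.] 0.72 [414.  30.  17.]
top vise [367. 208.] 0.58 [ 506. -255.   63.]
top switch_box [125. 279.] 0.82 [290. 445.  48.]
top switch_box [127. 141.] 0.77 [699. 458.  44.]
top switch_box [179. 200.] 0.67 [523. 298.  40.]
top switch_box [213. 282.] 0.66 [285. 190.  50.]
top work_top [364. 208.] 0.61 [ 504. -244.   68.]
top long_lever_tip [190. 299.] 0.61 [245. 240. 134.]
top key_mid [268. 238.] 0.72 [415.  33.  18.]
top key_mid [364. 209.] 0.19 [ 503. -246.   68.]
side chuck_key [247. 214.] 0.7 [430.  26.  15.]
side switch_box [386. 156.] 0.84 [718. 457.  42.]
side switch_box [315. 169.] 0.77 [543. 259.  64.]
side switch_box [275. 130.] 0.58 [322. 397.  61.]
side switch_box [241. 167.] 0.57 [313. 180.  43.]
side work_top [223. 289.] 0.65 [ 550. -278.   75.]
side work_top [247. 219.] 0.25 [433.  18.   2.]
side long_lever_tip [236. 137.] 0.63 [258. 247. 105.]
side long_lever_tip [273. 237.] 0.62 [560. -46.  45.]
side long_lever_tip [381. 132.] 0.53 [677. 492. 108.]
side long_lever_tip [312. 143.] 0.5 [491. 340.  97.]
side key_mid [299. 316.] 0.63 [ 753. -265.   87.]
side key_mid [306. 166.] 0.55 [517. 244.  77.]
```

View pics/top0.png

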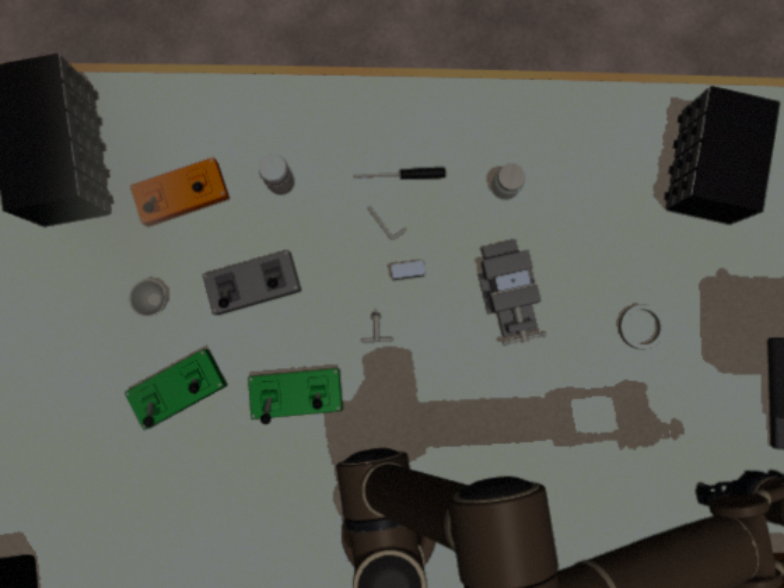

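View pics/side0.png

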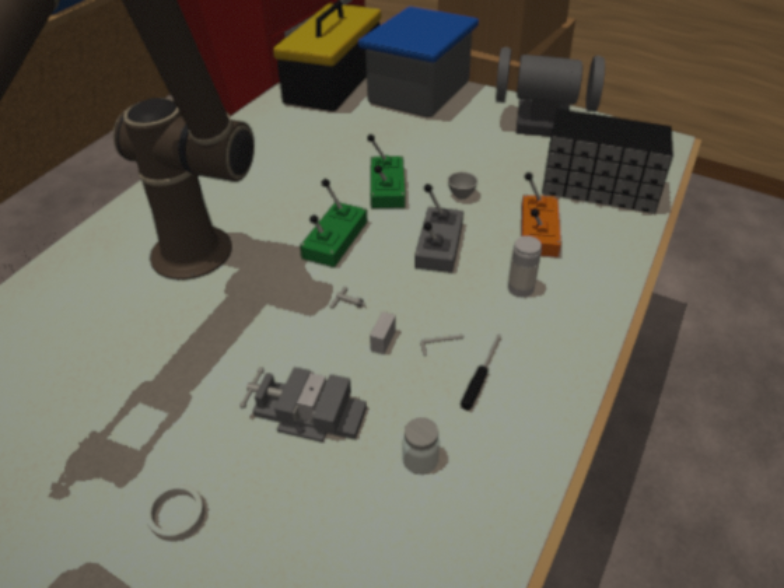

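The top view shows one grey box at (252,282), with green look-alikes at (175,388) and (295,393) and an orange one at (180,191). The grey one fits the description. The chuck key is at (377,328) and the vise block's dot is at (513,281). I'll confirm these in an enlarged crop.

```bash
python3 - <<'E'
import cv2,numpy as np
p=cv2.imread('topraw.png')
a=p[170:235,135:225];b=p[212:252,245:295];c=p[165:250,330:400]
o=np.zeros((600,800,3),np.uint8)
r=cv2.resize(a,None,fx=5,fy=5,interpolation=2);o[:325,:450]=r
r=cv2.resize(b,None,fx=6,fy=6,interpolation=2);o[335:575,:300]=r
r=cv2.resize(c,None,fx=4.5,fy=4.5,interpolation=2);o[:r.shape[0],460:460+r.shape[1]]=r
cv2.imwrite('pics/crop.png',o)
E
```

```text
(no output)
```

View pics/crop.png

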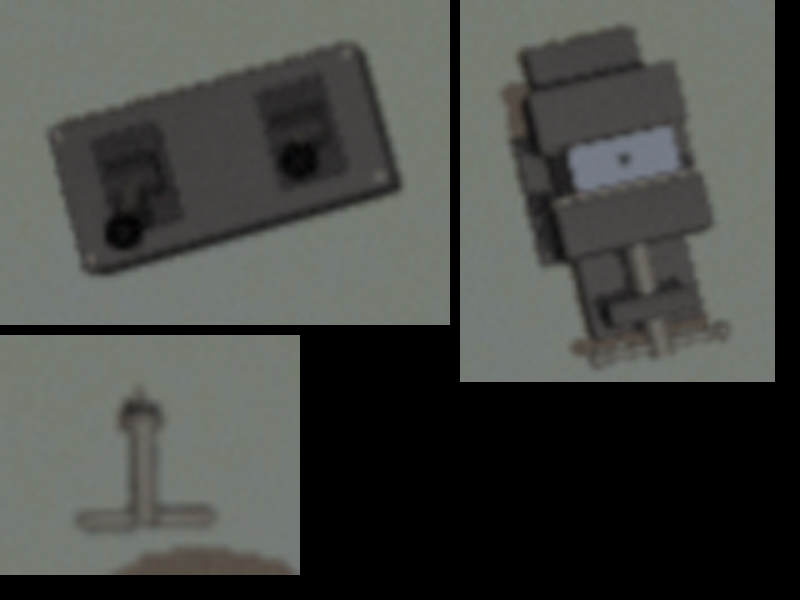

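The crop confirms all three: the key with its crossbar at crop (146,519) and cone at (139,400), the dot on the block at (624,158), and the grey box with its long-lever ball at (124,231).

```bash
python3 - <<'E'
from h import *
d=np.load('top.npy')
A=lambda u,v:(135+u/5,170+v/5)
print('keymid',pt('top',d,268.8,232.5,16),pt('top',d,268.8,232.5))
print('bar',pt('top',d,269.3,242.7,10),'tip',pt('top',d,268.2,221,10))
print('dot',pt('top',d,366.4,200.1,75),pt('top',d,366.4,200.1))
print('ball',pt('top',d,*A(124,231),135),pt('top',d,*A(124,231)))
print('short',pt('top',d,*A(298,160),95),pt('top',d,*A(298,160)))
for q in((55,130),(358,45),(398,185),(92,270)):print('corner',pt('top',d,*A(*q),45))
# side view checks (scaled 1.4)
ds=np.load('side.npy')
print('side dot',pt('side',ds,311/1.4,389/1.4,75),'ball',pt('side',ds,428/1.4,188/1.4,130),'keymid',pt('side',ds,348/1.4,297/1.4,16))
print(np.array(robot.calibration('top')['T'])[:3,3])
s=robot.get_state();from scipy.spatial.transform import Rotation as R
print(R.from_quat(s['ee_rot']).as_matrix().round(4),s['clock'])
E
```

```text
keymid [432.69601745  31.32873135  16.        ] [432.6631168   31.31888142  16.71827628]
bar [402.52688573  29.46371648  10.        ] tip [467.42765568  33.72612005  10.        ]
dot [ 527.44384365 -251.14575169   75.        ] [ 528.00018673 -252.01391853   69.93614275]
ball [468.24423378 331.22729647 135.        ] [468.20228422 331.10231164 135.56793732]
short [513.03399643 242.56003612  95.        ] [512.38429742 241.56923164 101.38647722]
corner [533.89749242 393.809689    45.        ]
corner [586.87913459 216.9578516   45.        ]
corner [504.16632597 191.20557169  45.        ]
corner [451.75669494 368.95005574  45.        ]
side dot [ 529.63824627 -250.02725647   75.        ] ball [472.81611212 332.08449816 130.        ] keymid [430.6150154  32.074202   16.       ]
[ 360.31384776    9.65864208 1596.22398965]
[[ 9.719e-01  2.356e-01  0.000e+00]
 [ 2.356e-01 -9.719e-01 -1.000e-04]
 [ 0.000e+00  1.000e-04 -1.000e+00]] 0.7
```

Request:
play_rows(
  targets=[0, 0.03, -0.04, 0, 0, 0, 0, 0, 0.1, -0.13, 0, 0, 0, 0, 0, 0.2, -0.26, 0, 0, 0, 0, 0, 0.3, -0.39, 0, 0, 0, 0, 0, 0.4, -0.52, 0, 0, 0, 0, 0, 0.5, -0.65, 0, 0, 0, 0, 0, 0.6, -0.78, 0, 0, 0, 0, 0, 0.7, -0.91, 0, 0, 0, 0, 0, 0.75, -0.975, 0, 0, 0, 0, 0, 0.77, -1, 0, 0, 0, 0],
  newtons=20,
)

```text
clock: 1.95
ee_pos: [353.0, -143.8, 250.3]
ee_rot: [0.993, 0.121, 0.0, 0.0]
force: [1.0, -0.2, -0.0]
finger_gap: -0.0
grip_force: 0.0
```

Request:
play_rows(
  targets=[0, 0.07, -0.09, 0.05, 0, 0, 0, 0, 0.15, -0.19, 0.15, 0, 0, 0, 0, 0.22, -0.29, 0.22, 0, 0, 0, 0, 0.28, -0.36, 0.28, 0, 0, 0, 0, 0.298, -0.385, 0.3, 0, 0, 0, 0, 0.298, -0.385, 0.3, 0, 0, 0, 0, 0.298, -0.385, 0.3, 0, 0, 0, 0, 0.298, -0.385, 0.3, 0, 0, 0],
)

```text
clock: 2.95
ee_pos: [432.3, 30.5, 130.9]
ee_rot: [0.993, 0.118, 0.001, 0.0]
force: [0.2, -0.6, -0.4]
finger_gap: 0.3
grip_force: 0.0
```

```bash
python3 - <<'E'
from h import *
s=robot.get_state();print(s['ee_pos'],s['q'])
p,d=robot.grab_frame('side');np.save('side1.npy',d)
q,_=robot.grab_frame('top')
a=cv2.resize(p[150:270,190:310],(400,400),interpolation=2);b=cv2.resize(q[170:270,220:320],(400,400),interpolation=2)
cv2.imwrite('pics/k1.png',np.hstack([a,b]))
E
```

```text
[432.31764908  30.54386544 130.89123725] [-2.98288626e-02  1.01539363e-01  2.16177643e+00 -3.31583479e-04
  8.76503036e-01  1.30505742e+00]
```

View pics/k1.png

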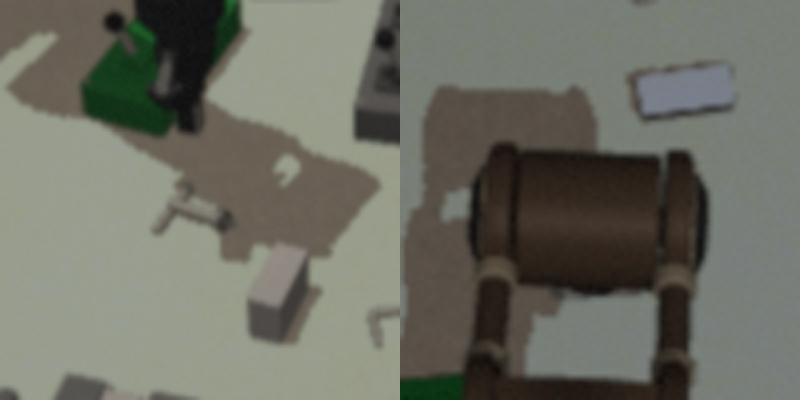

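The side crop shows the fingertips at (188,128), above the key at (190,205) with nothing in between. The top crop shows only the arm covering the key. I'll check the tip height numerically.

```bash
python3 - <<'E'
from h import *
d=np.load('side1.npy')
P=np.array([pt('side',d,u,v) for v in range(170,200) for u in range(225,262) if d[v,u]>0])
P=P[(abs(P[:,0]-432)<40)&(abs(P[:,1]-31)<40)&(P[:,2]>60)]
l=P[P[:,2]<P[:,2].min()+10];print(P[:,2].min(),l.mean(0),len(l))
E
```

```text
111.73425754301445 [437.60650536  24.74638942 117.20402641] 12
```

Request:
play_rows(
  targets=[0, 0, 0, 0.03, 0, 0, 0, 0, 0, 0, 0.08, 0, 0, 0],
)

```text
clock: 3.3
ee_pos: [432.6, 31.4, 97.9]
ee_rot: [0.993, 0.118, 0.001, 0.0]
force: [1.1, -1.3, 0.1]
finger_gap: 0.3
grip_force: 0.0
```

Request:
play_rows(
  targets=[0, 0, 0, 0.05, 0, 0, 0, 0, 0, 0, 0.085, 0, 0, 0, 0, 0, 0, 0.095, 0, 0, 0, 0, 0, 0, 0.095, 0, 0, 0, 0, 0, 0, 0.095, 0, 0, 0, 0, 0, 0, 0.095, 0, 0, 0, 0, 0, 0, 0.095, 0, 0, 0, 0, 0, 0, 0.095, 0, 0, 0, 0, 0, 0, 0.095, 0, 0, 0, 0, 0, 0, 0.095, 0, 0, 0, 0, 0, 0, 0.095, 0, 0, 0, 0, 0, 0, 0.095, 0, 0, 0, 0, 0, 0, 0.095, 0, 0, 0, 0, 0, 0, 0.095, 0, 0, 0, 0, 0, 0, 0.095, 0, 0, 0, 0, 0, 0, 0.095, 0, 0, 0, 0, 0, 0, 0.095, 0, 0, 0, 0, 0, 0, 0.095, 0, 0, 0, 0, 0, 0, 0.095, 0, 0, 0, 0, 0, 0, 0.095, 0, 0, 0],
)

```text
clock: 5.8
ee_pos: [431.9, 31.6, 60.0]
ee_rot: [0.993, 0.119, 0.0, -0.0]
force: [-0.4, -0.3, -0.3]
finger_gap: -0.4
grip_force: 0.0
```

Request:
play_rows(
  targets=[0, 0, 0, 0, 0, 0, 0, 0, 0, 0, 0, 0, 0, 0, 0, 0, 0, 0, 0, 0, 0, 0, 0, 0, 0, 0, 0, 0, 0, 0, 0, 0, 0, 0, 0, 0, 0, 0, 0, 0, 0, 0, 0, 0, 0, 0, 0, 0, 0, 0, 0, 0, 0, 0, 0, 0, 0, 0, 0, 0, 0, 0, 0],
)

```text
clock: 6.92
ee_pos: [431.9, 31.6, 60.0]
ee_rot: [0.993, 0.119, -0.0, -0.0]
force: [-0.4, -0.4, 0.5]
finger_gap: -0.1
grip_force: 0.0
```

Request:
play_rows(
  targets=[0, 0, 0, -0.08, 0, 0, 0, 0, 0, 0, -0.2, 0, 0, 0, 0, 0.005, 0.05, -0.3, 0, 0, 0, 0, 0.015, 0.15, -0.325, 0, 0, 0, 0, 0.025, 0.27, -0.325, 0, 0, 0, 0, 0.036, 0.39, -0.325, 0, 0, 0, 0, 0.047, 0.51, -0.325, 0, 0, 0, 0, 0.058, 0.62, -0.325, 0, 0, 0, 0, 0.065, 0.7, -0.325, 0, 0, 0, 0, 0.068, 0.742, -0.325, 0, 0, 0, 0, 0.068, 0.742, -0.325, 0, 0, 0, 0, 0.068, 0.742, -0.325, 0, 0, 0, 0, 0.068, 0.742, -0.28, 0, 0, 0, 0, 0.068, 0.742, -0.22, 0, 0, 0, 0, 0.068, 0.742, -0.175, 0, 0, 0, 0, 0.068, 0.742, -0.15, 0, 0, 0, 0, 0.068, 0.742, -0.148, 0, 0, 0, 0, 0.068, 0.742, -0.148, 0, 0, 0, 0, 0.068, 0.742, -0.148, 0, 0, 0, 0, 0.068, 0.742, -0.148, 0, 0, 0],
)

```text
clock: 9.43
ee_pos: [528.7, -250.7, 119.9]
ee_rot: [0.993, 0.119, 0.001, 0.0]
force: [0.5, 0.1, 0.1]
finger_gap: -0.1
grip_force: 0.0
```

Request:
play_rows(
  targets=[0, 0, 0, 0, 0, 0, 0, 0, 0, 0, 0, 0, 0, 0, 0, 0, 0, 0, 0, 0, 0, 0, 0, 0, 0, 0, 0, 0, 0, 0, 0, 0, 0, 0, 0, 0, 0, 0, 0, 0, 0, 0, 0, 0, 0, 0, 0, 0, 0, 0, 0, 0, 0, 0, 0, 0, 0, 0, 0, 0, 0, 0, 0, 0, 0, 0, 0, 0, 0, 0, 0, 0, 0, 0, 0, 0, 0, 0, 0, 0, 0, 0, 0, 0, 0, 0, 0, 0, 0, 0, 0, 0, 0, 0, 0, 0, 0, 0, 0, 0, 0, 0, 0, 0, 0, 0, 0, 0, 0, 0, 0, 0, 0, 0, 0, 0, 0, 0, 0, 0, 0, 0, 0, 0, 0, 0, 0, 0, 0, 0, 0, 0, 0, 0, 0, 0, 0, 0, 0, 0],
)

```text
clock: 11.92
ee_pos: [528.2, -250.4, 119.2]
ee_rot: [0.993, 0.119, -0.0, -0.0]
force: [-0.2, 0.1, -0.5]
finger_gap: 0.0
grip_force: 0.0
```

```bash
python3 - <<'E'
from h import *
p,d=robot.grab_frame('side')
cv2.imwrite('pics/b1.png',cv2.resize(p[210:330,150:310],(800,600),interpolation=2))
E
```

```text
(no output)
```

View pics/b1.png

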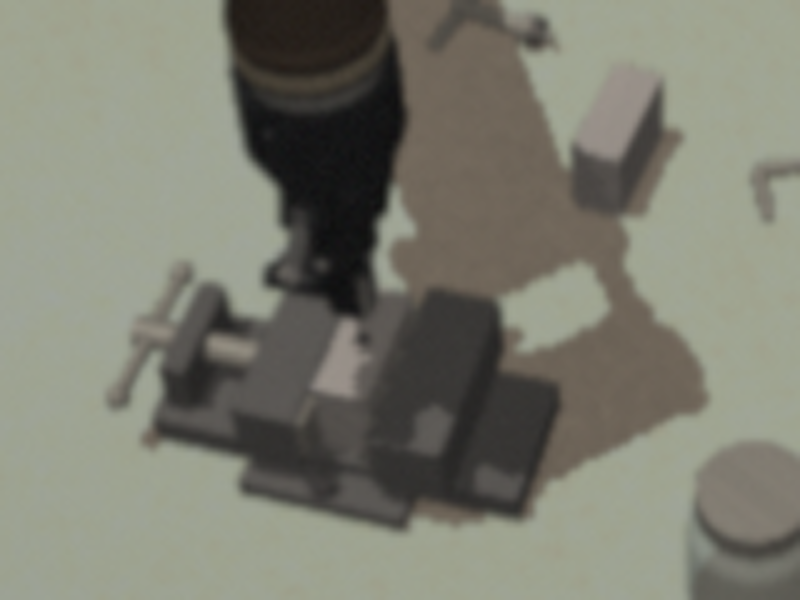

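The fingertips, at crop (355,305), are just above the block's dot at (363,338) and touch nothing. Next I go to the approach side of the long lever.

Request:
play_rows(
  targets=[0, 0, 0, -0.08, 0, 0, 0, 0, 0, 0, -0.2, 0, 0, 0, 0, 0.002, -0.05, -0.29, 0, 0, 0, 0, 0.005, -0.15, -0.3, 0, 0, 0, 0, 0.01, -0.27, -0.3, 0, 0, 0, 0, 0.015, -0.39, -0.3, 0, 0, 0, 0, 0.02, -0.51, -0.3, 0, 0, 0, 0, 0.025, -0.62, -0.3, 0, 0, 0, 0, 0.027, -0.7, -0.3, 0, 0, 0, 0, 0.027, -0.72, -0.3, 0, 0, 0, 0, 0.027, -0.72, -0.3, 0, 0, 0],
)

```text
clock: 13.35
ee_pos: [471.0, 32.0, 239.3]
ee_rot: [0.993, 0.119, 0.0, 0.0]
force: [-0.7, -0.6, -0.3]
finger_gap: 0.2
grip_force: 0.0
```

Request:
play_rows(
  targets=[0, 0.005, -0.1, 0, 0, 0, 0, 0, 0.01, -0.22, 0, 0, 0, 0, 0, 0.015, -0.34, 0, 0, 0, 0, 0, 0.02, -0.46, 0, 0, 0, 0, 0, 0.025, -0.58, 0, 0, 0, 0, 0, 0.027, -0.67, 0, 0, 0, 0, 0, 0.027, -0.71, 0, 0, 0, 0, 0, 0.027, -0.72, 0, 0, 0, 0, 0, 0.027, -0.72, 0, 0, 0, 0, 0, 0.027, -0.72, 0.06, 0, 0, 0, 0, 0.027, -0.72, 0.15, 0, 0, 0, 0, 0.027, -0.72, 0.22, 0, 0, 0, 0, 0.027, -0.72, 0.26, 0, 0, 0, 0, 0.027, -0.72, 0.27, 0, 0, 0, 0, 0.027, -0.72, 0.27, 0, 0, 0, 0, 0.027, -0.72, 0.27, 0, 0, 0],
)

```text
clock: 15.35
ee_pos: [414.5, 315.0, 132.4]
ee_rot: [0.993, 0.119, 0.001, -0.001]
force: [-0.1, -0.1, -0.7]
finger_gap: 0.1
grip_force: 0.0
```

```bash
python3 - <<'E'
from h import *
s=robot.get_state();print(s['ee_pos'],s['q'],s['force'])
p,d=robot.grab_frame('side');np.save('s2.npy',d)
q,_=robot.grab_frame('top')
cv2.imwrite('pics/l1.png',np.hstack([cv2.resize(p[80:230,230:380],(400,400),interpolation=2),cv2.resize(q[150:250,130:230],(400,400),interpolation=2)]))
E
```

```text
[414.48904404 314.97761499 132.41848353] [ 5.66177330e-01  2.57109025e-01  1.96792187e+00 -3.47483164e-05
  9.14079004e-01  1.89923114e+00] [-0.0502672  -0.0722906  -0.74155212]
```

View pics/l1.png

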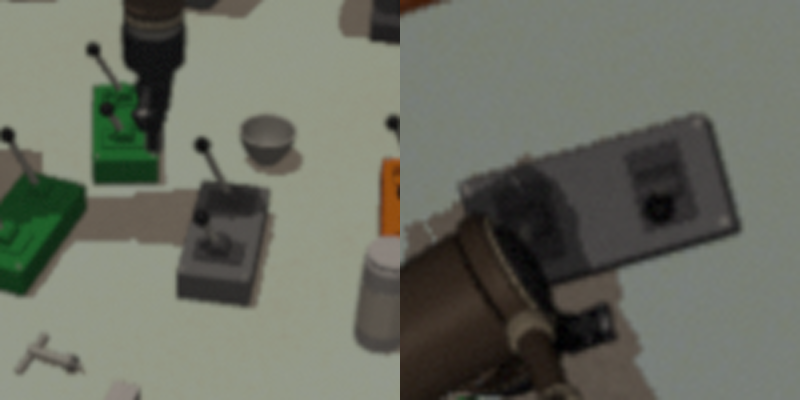

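The fingertips are at left crop (152,150), on the robot side of the long lever's ball at (202,145), and clear of it. I'll push slowly along the box's +x.

Request:
play_rows(
  targets=[0, 0.03, -0.0015, 0, 0, 0, 0, 0, 0.06, -0.003, 0, 0, 0, 0, 0, 0.08, -0.004, 0, 0, 0, 0, 0, 0.1, -0.005, 0, 0, 0, 0, 0, 0.12, -0.006, 0, 0, 0, 0, 0, 0.14, -0.007, 0, 0, 0, 0, 0, 0.16, -0.008, 0, 0, 0, 0, 0, 0.18, -0.009, 0, 0, 0, 0, 0, 0.2, -0.01, 0, 0, 0, 0, 0, 0.22, -0.011, 0, 0, 0, 0, 0, 0.24, -0.012, 0, 0, 0, 0, 0, 0.25, -0.013, 0, 0, 0, 0, 0, 0.25, -0.013, 0, 0, 0, 0],
)

```text
clock: 17.08
ee_pos: [509.9, 343.0, 130.9]
ee_rot: [0.993, 0.119, 0.0, 0.0]
force: [0.6, 0.2, 0.2]
finger_gap: 0.0
grip_force: 0.2
```

Request:
play_rows(
  targets=[0, 0.01, 0, 0, 0, 0, 0, 0, 0.015, -0.001, 0, 0, 0, 0, 0, 0.02, -0.001, 0, 0, 0, 0, 0, 0.025, -0.001, 0, 0, 0, 0, 0, 0.025, -0.001, 0, 0, 0, 0],
)

```text
clock: 17.7
ee_pos: [519.4, 345.9, 131.3]
ee_rot: [0.993, 0.119, 0.0, -0.0]
force: [-1.1, -0.7, -0.6]
finger_gap: 0.1
grip_force: 0.6
```

```bash
python3 - <<'E'
from h import *
s=robot.get_state();print(s['ee_pos'],s['force'])
p,d=robot.grab_frame('side')
q,_=robot.grab_frame('top')
cv2.imwrite('pics/l2.png',np.hstack([cv2.resize(p[100:200,270:370],(400,400),interpolation=2),cv2.resize(q[150:250,130:230],(400,400),interpolation=2)]))
E
```

```text
[519.43195396 345.91432173 131.32931268] [-1.1242813  -0.68331954 -0.55426965]
```

View pics/l2.png

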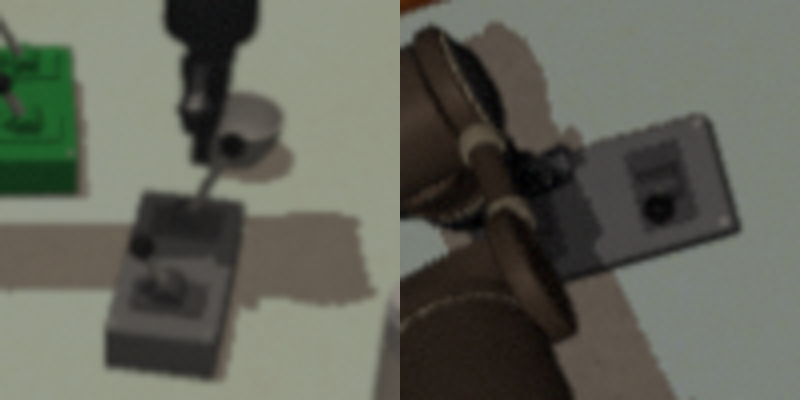

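The lever now leans to +x, with its ball at (232,147) against the fingers, and the short lever hasn't moved. I'll push on until the force shows the stop.

Request:
play_rows(
  targets=[0, 0.005, 0, 0, 0, 0, 0, 0, 0.01, -0.001, 0, 0, 0, 0, 0, 0.01, -0.001, 0, 0, 0, 0, 0, 0.01, -0.001, 0, 0, 0, 0],
)

```text
clock: 18.3
ee_pos: [523.2, 347.2, 131.3]
ee_rot: [0.993, 0.119, 0.0, -0.0]
force: [-1.4, -0.1, 0.2]
finger_gap: 0.2
grip_force: 0.5
```

Request:
play_rows(
  targets=[0, 0.005, 0, 0, 0, 0, 0, 0, 0.0075, 0, 0, 0, 0, 0, 0, 0.0075, 0, 0, 0, 0, 0, 0, 0.0075, 0, 0, 0, 0, 0],
)

```text
clock: 18.8
ee_pos: [525.6, 347.8, 131.1]
ee_rot: [0.993, 0.119, -0.0, 0.0]
force: [-2.9, -0.6, 0.4]
finger_gap: -0.0
grip_force: 1.2
```

Request:
play_rows(
  targets=[0, 0.005, 0, 0, 0, 0, 0, 0, 0.0075, 0, 0, 0, 0, 0, 0, 0.0075, 0, 0, 0, 0, 0, 0, 0.0075, 0, 0, 0, 0, 0],
)

```text
clock: 19.3
ee_pos: [526.1, 347.9, 130.8]
ee_rot: [0.993, 0.119, -0.003, 0.001]
force: [-8.0, -2.1, 3.6]
finger_gap: 0.4
grip_force: 4.4
```

Request:
play_rows(
  targets=[0, 0.005, 0, 0, 0, 0, 0, 0, 0.0075, 0, 0, 0, 0, 0, 0, 0.0075, 0, 0, 0, 0, 0, 0, 0.0075, 0, 0, 0, 0, 0],
)

```text
clock: 19.8
ee_pos: [526.4, 348.0, 130.7]
ee_rot: [0.993, 0.119, -0.006, 0.001]
force: [-13.5, -3.5, 8.5]
finger_gap: 0.1
grip_force: 7.6
```

The force has risen to 14 N and the TCP has stalled, so the lever is on its stop. I'll back off, rise and look.

Request:
play_rows(
  targets=[0, -0.015, 0, 0, 0, 0, 0, 0, -0.05, 0.003, 0, 0, 0, 0, 0, -0.1, 0.005, 0, 0, 0, 0, 0, -0.17, 0.009, 0, 0, 0, 0, 0, -0.23, 0.012, 0, 0, 0, 0, 0, -0.26, 0.014, -0.05, 0, 0, 0, 0, -0.28, 0.1, -0.15, 0, 0, 0, 0, -0.28, 0.22, -0.25, 0, 0, 0, 0, -0.28, 0.34, -0.3, 0, 0, 0, 0, -0.28, 0.46, -0.3, 0, 0, 0, 0, -0.28, 0.58, -0.3, 0, 0, 0, 0, -0.28, 0.66, -0.3, 0, 0, 0, 0, -0.28, 0.7, -0.3, 0, 0, 0, 0, -0.28, 0.7, -0.3, 0, 0, 0, 0, -0.28, 0.7, -0.3, 0, 0, 0, 0, -0.28, 0.7, -0.3, 0, 0, 0],
)

```text
clock: 21.8
ee_pos: [488.6, 51.8, 251.1]
ee_rot: [0.993, 0.119, -0.0, -0.0]
force: [-0.8, -0.1, 0.2]
finger_gap: 0.1
grip_force: 0.0
```

```bash
python3 - <<'E'
from h import *
p,d=robot.grab_frame('side')
q,e=robot.grab_frame('top')
cv2.imwrite('pics/l3.png',np.hstack([cv2.resize(p[100:200,270:370],(400,400),interpolation=2),cv2.resize(q[150:250,130:230],(400,400),interpolation=2)]))
m=(q.max(2)<22).astype(np.uint8)
m[:, :135]=0;m[:,225:]=0;m[:170]=0;m[:235]=m[:235];m[235:]=0
n,_,st,ce=cv2.connectedComponentsWithStats(m)
for i in range(1,n):
    if st[i,4]>15:
        P=pt('top',e,*ce[i],127);print(ce[i],st[i,4],P.round(1),((P-[504.8,340.6,0])@np.array([[.958,-.287],[.287,.958],[0,0]])).round(1))
E
```

```text
[152.19230769 188.80769231] 26 [545.2 357.  127. ] [43.4  4.1]
[194.40540541 201.67567568] 37 [510.7 238.2 127. ] [-23.8 -99.8]
```

View pics/l3.png

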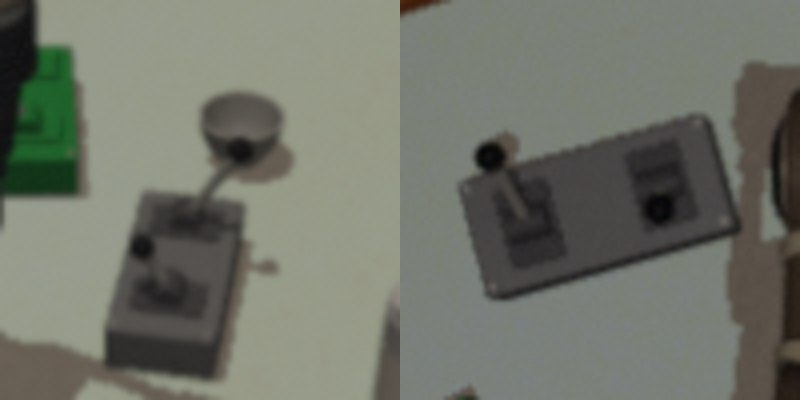

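The long lever is fully over: its ball is at right crop (490,157), about 43 mm to the +x side of the pivot. The short lever hasn't moved, and the arm is clear at (489, 52, 251).

```bash
python3 -c "
from workcell import robot
print(robot.sign_off())"
```

```text
the job is handed in; nothing more can be done
None
```

Done and handed in: I pointed at the chuck key and then at the vise block, about 25 mm above each for over two seconds, then pushed the long lever fully over to its stop. The short lever did not move, nothing else was touched, and the arm is clear at about 22 s.

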